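# Pinch-test spring buffers and sort soft from seized

### The arm

A 7-joint arm with a two-finger parallel gripper is mounted at the origin on a cart in front of the work surface, level with it; the furniture and walls round the work are solid. World frame = base frame: x ahead of the robot, y to its left, z up, the work surface at z = 0. Lengths are in m, angles in rad, forces in N, time in s.
With the tool pointing down it reaches from about 0.4 to 0.85 m from the base axis. Payload 4.5 kg.
Tool frame: the origin (TCP) lies between the finger pads; the fingertips stand 11 mm ahead of it and the grasp point (between the pads) lies 8 mm behind it (r.nose_length is the distance from the TCP to the fingertips, in m); z points along the fingers, y is the line along which they close (so a half turn about z gives the same grasp; the last joint's range is limited). The gripper opens to 88 mm and grips with 3 to 60 N. Pads are 18 mm wide; open, the fingers measure 123 mm over their backs; the gripper's body (75 mm by 187 mm) begins 45 mm behind the grasp point.
Start: joints at [-1.067, 0.689, -0.195, 1.565, 0.157, 0.902, -0.215], TCP at [0.283, 0.557, 0.25] pointing down, gripper open.
Joint ranges: [-3.01, 3.01], [-0.46, 2.08], [-1.47, 1.51], [0.13, 2.56], [-1, 4.14], [0.04, 2.09], [-2.66, 2.66]. Speed limits (rad/s): [2.57, 2.57, 3.14, 3.14, 3.14, 3.14, 3.14].

### API

Orientations are given as a unit quaternion [x, y, z, w].
In Python, from plant import get_state, snapshot, camera_model, r gives the robot as it stands.
- The arm moves only by the shell command python3 -m inch 'ROWS' [FORCE]. ROWS is text: rows parted by semicolons, each of 7 numbers parted by spaces: the opening, from -1 (shut) to 1 (fully open), then the shift along the tool's x, y, z in m, then the turn, a rotation vector about the tool's x, y, z in rad. A call has 1 to 20 rows; each row shifts and turns the commanded pose from where the row before left it, along the tool's axes as they then stand; what a row does not reach is not made up. A row lasts 1/12 s, in which the tool goes at most 41.7 mm and 7.16 degrees, less where a joint would pass 70% of its speed; a pose out of reach is approached as far as the arm can. A call is refused whole if a number of a shift passes 0.0417 or a number of a turn 0.125, either way. A call with a gripper value outside its range is refused whole. The fingers move at their own pace and stop on an object; FORCE is the grip in N (left out, the last holds). Time passes only in rows, so rows that do not move let the fingers close. It gives the time, the measured TCP pose, the force, the opening and the grip force at its end, in the units of the state.
- get_state(): the state, without advancing time (a new reading comes with each control period).
- snapshot(name): name is "scene" or "top" or "wrist"; returns (picture, depth): 420x560x3 uint8, red, green, blue; 420x560 float32, m along the optical axis (not along the pixel's ray), 0 where there is no reading.
- camera_model(name): a dict with "intrinsics" (3x3 intrinsics, pixels), "view" (4x4, takes a point from world to camera coordinates). Camera axes: x right, y down, z forward; pixel columns grow to the right and rows downward; lengths in m; the calibration is good to about 2 mm. A picture is of the moment at which its call begins: read the wrist's pose just before it. camera_model takes no time and is no camera call; for the wrist camera it gives the pose at the moment of the call.
- r.finish_job(): hands the job in; it is judged then, once.
The state is a dict: "clock": time; "q": joint angles; "qd": joint speeds; "joint_torque": joint torques, N m; "tool_pos": TCP position; "eef_rot": TCP orientation; "contact_force": force on the tool from outside, world axes, zero at the start; "moment": the same for the moment, N m; "opening": opening from 0.0 (shut) to 1.0 (fully open); "finger_force": force on a finger pad.
Only numpy, scipy, OpenCV 4.12 (cv2) and the standard library are available. Lean on these libraries where they do the work, as an engineer would, in place of code of your own. Each camera call takes 0.05 s, during which the arm holds its last target. There are 200 camera calls.

### The job

Test the three blue spring buffers by pinching each one gently between the fingers across its two end plates (some 20 to 40 N, never hard): a good one is soft and gives several millimetres, a seized one stays hard. Stand the soft ones in the green tray and the hard ones in the red tray, upright and flat on the tray floor, and leave the pliers, nut and clamp where they are.

Things in the scene. Friction and masses are not known exactly. Their poses are not given: they have to be found in the camera images.
- buffer_a: Spring buffer, 44 (own x) by 46 (own y) by 44 mm high, about 0.15 kg, standing; origin: centre of underside, z up. Blue steel shell: square flange, outer face at y = -23 mm; round sleeve; square collar. Bare steel pressure plate, 40 mm square, 5 mm thick, outer face at y = +23 mm, on a rod in black bellows, 2 mm clear of the surface. Pressing axis is own y. It springs back when released.
- buffer_b: Spring buffer, 44 (own x) by 46 (own y) by 44 mm high, about 0.15 kg, standing; origin: centre of underside, z up. Same as buffer_a. A soft one pinched across its end faces (along own y) starts to give at 5 N, is fully in at 15 N and then measures 38 mm instead of 46; a hard (seized) one gives less than 1.5 mm at any grip and stays about 45 mm wide. Pads read 1 to 2 mm less.
- buffer_c: Spring buffer, 44 (own x) by 46 (own y) by 44 mm high, about 0.15 kg, standing; origin: centre of underside, z up. Same as buffer_a. Soft and hard ones look and weigh the same; the names say nothing: each start draws anew which are hard, and from none to all three may be.
- tray_reuse: Shallow green plastic tray for soft (good) buffers, fixed, 186 mm (own x) by 120 mm (own y), rim 11 mm high and 4 mm thick, inner floor 178 by 112 mm about 4 mm above the surface: room for three buffers in a row along own x with their pressing axes along own y. Origin: centre of its underside, own z up.
- tray_scrap: Shallow red plastic tray for hard (seized) buffers, fixed, 186 mm (own x) by 120 mm (own y), rim 11 mm high and 4 mm thick, inner floor 178 by 112 mm about 4 mm above the surface: room for three buffers in a row along own x with their pressing axes along own y. Origin: centre of its underside, own z up.
- work_board: Fixed plywood board, 270 (x) by 290 (y) by 12 mm, lying flat on papers at the right of the desk; the buffers stand on its top, 12 mm above the desk, at the start. Origin: centre of its underside.
- pliers_red: Red-handled pliers, 64x183x14 mm, lying near the front edge of the desk before the beige desk instrument; bystander. Origin: centre of its underside.
- hex_nut: Steel hexagon nut, 22x24x12 mm, lying flat behind the trays, in front of a cardboard box; bystander. Origin: centre of its underside.
- c_clamp: Grey C-clamp, 86x153x19 mm, lying behind the beige desk instrument; bystander. Origin: centre of its underside.
Things that resemble listed ones, but are neither listed nor needed, are in the scene too. What is shaped like the buffer_c but pink is not meant.

How it is judged:
By the outcome, as a careful person would: the job done as asked, in the order asked, and still so for the second after the job is handed in, with the robot touching nothing.
It also fails if it takes over 72 s, if anything falls off the work surface, if the arm or the gripper's body presses on something with over 40 N, if the wrist force passes 120 N, or if a joint passes its speed limit or range.

## Working session

There is one attempt and no reset: what is moved stays moved. The work goes in short steps, Python scripts to look and compute and a shell command to move; the robot and the scene stay as the last step left them, time stands still between calls to the robot, and variables do not carry over. Pictures are saved under pics/ and viewed, at most 10 in all, crops included, and the job is handed in when it is done.

```bash
ls; mkdir -p pics
python3 - <<'E'
from plant import *
import cv2,numpy as np
for n in("scene","top"):
    p,d=snapshot(n); cv2.imwrite(f"pics/{n}0.png",p[:,:,::-1]); np.save(f"{n}_d.npy",d); np.save(f"{n}_p.npy",p)
s=get_state(); print(s)
E
```

```text
pics
{'clock': 0.1, 'q': array([-1.06718916,  0.68990998, -0.1945222 ,  1.56622694,  0.15729651,
        0.90252391, -0.21507394]), 'qd': array([-0.00209651, -0.004458  , -0.00182732, -0.0048436 ,  0.0003537 ,
       -0.00282741, -0.00087916]), 'joint_torque': array([-3.51165771e-03, -5.28503394e+01, -1.27136685e+00, -1.53836453e+01,
       -5.24995546e-02,  1.99252812e-03,  5.74601086e-05]), 'tool_pos': array([0.28273321, 0.55677244, 0.24898761]), 'eef_rot': array([ 2.32700395e-01,  9.72548108e-01, -8.27578802e-04, -1.36188154e-04]), 'contact_force': array([ 0.03238047, -0.58565989, -0.47789271]), 'moment': array([ 0.02422534, -0.0805035 ,  0.01030106]), 'finger_force': 0.0, 'opening': 0.998781828513177}
```

View pics/top0.png

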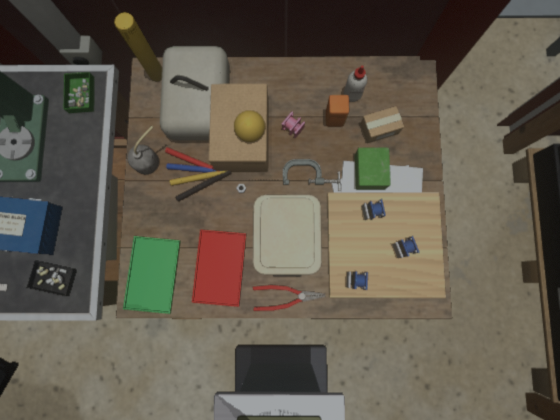

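View pics/scene0.png

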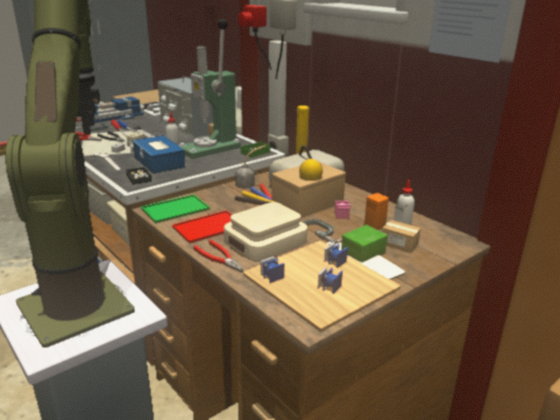

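Top view: buffers, all blue on the plywood board, at (376,209), (408,247) and (359,281). The pink lookalike at (292,124) is not meant. The green tray is at (152,274) and the red one at (220,268); the green box at (373,168) and the red and blue handles are distractors. Next I locate them all and take one enlarged crop.

```bash
cat > h.py <<'E'
import numpy as np,cv2
from plant import *
def cloud(n,p,d,cm=None):
    cm=cm or camera_model(n);K=cm["intrinsics"];V=np.linalg.inv(cm["view"])
    v,u=np.mgrid[:d.shape[0],:d.shape[1]]
    c=np.stack([(u-K[0][2])*d/K[0][0],(v-K[1][2])*d/K[1][1],d],-1)
    return c@V[:3,:3].T+V[:3,3]
E
python3 - <<'E'
from h import *
p=np.load("top_p.npy");d=np.load("top_d.npy");W=cloud("top",p,d)
print(camera_model("top"))
hsv=cv2.cvtColor(p,cv2.COLOR_RGB2HSV)
for nm,(u,v),w in (("A",(374,209),16),("B",(407,247),16),("C",(358,281),16)):
    s=(slice(v-w,v+w),slice(u-w,u+w)); q=W[s].reshape(-1,3)
    for zz in(.025,.045): 
        m=q[:,2]>zz; r_=cv2.minAreaRect((q[m,:2]*1000).astype(np.float32)); print(nm,zz,m.sum(),q[m].mean(0).round(4),r_, q[:,2].max().round(3))
H,S,_=cv2.split(hsv)
for nm,m,(x0,x1) in(("green",(H>45)&(H<80)&(S>120),(115,190)),("red",((H<8)|(H>172))&(S>150),(190,250))):
    mm=np.zeros_like(m);mm[225:315,x0:x1]=m[225:315,x0:x1]
    mm=cv2.morphologyEx(mm.astype(np.uint8),cv2.MORPH_OPEN,np.ones((5,5)))>0
    q=W[mm]; print(nm,mm.sum(),cv2.minAreaRect((q[:,:2]*1000).astype(np.float32)),np.percentile(q[:,2],[5,50,95]))
for nm,(u,v) in (("box",(287,230)),("greenbox",(373,168)),("nut",(241,188)),("board",(430,280)),("carton",(235,150)),("clampend",(335,182)),("bench",(100,150))):print(nm,W[v,u].round(3))
cv2.imwrite("pics/crop.png",cv2.resize(p[185:305,315:455,::-1],None,fx=5,fy=5,interpolation=cv2.INTER_CUBIC))
E
```

```text
{'intrinsics': array([[418.75563557,   0.        , 278.2617181 ],
       [  0.        , 418.75563557, 208.84854968],
       [  0.        ,   0.        ,   1.        ]]), 'view': array([[ 1.86988208e-03, -9.99932064e-01, -1.15052216e-02,
        -3.13370505e-04],
       [-9.86266657e-01,  5.60126545e-05, -1.65160765e-01,
         6.02725414e-01],
       [ 1.65150189e-01,  1.16560476e-02, -9.86199550e-01,
         9.99764771e-01],
       [ 0.00000000e+00,  0.00000000e+00,  0.00000000e+00,
         1.00000000e+00]])}
A 0.025 327 [ 0.6008 -0.237   0.0575] ((534.71533203125, -130.65956115722656), (53.75190734863281, 312.80816650390625), 31.857149124145508) 1.086
A 0.045 232 [ 0.6008 -0.2384  0.0654] ((534.71533203125, -130.65956115722656), (53.75190734863281, 312.80816650390625), 31.857149124145508) 1.086
B 0.025 357 [ 0.5071 -0.3113  0.0596] ((462.4368591308594, -178.3739013671875), (43.364933013916016, 336.4852294921875), 18.595523834228516) 1.086
B 0.045 253 [ 0.5078 -0.3122  0.0685] ((463.36785888671875, -178.04051208496094), (42.76959228515625, 336.6490783691406), 18.310375213623047) 1.086
C 0.025 322 [ 0.4273 -0.1909  0.0581] ((434.63385009765625, -114.83431243896484), (203.956787109375, 41.479183197021484), 84.98966217041016) 1.086
C 0.045 235 [ 0.427  -0.1922  0.0651] ((434.6011962890625, -114.81641387939453), (203.95352172851562, 40.96310043334961), 85.04373168945312) 1.086
green 1614 ((427.54840087890625, 185.92750549316406), (393.55755615234375, 179.12815856933594), 84.31917572021484) [0.0002349  0.00358993 0.00756179]
red 3393 ((454.1263732910156, 99.37857055664062), (226.2798309326172, 183.83734130859375), 84.90676879882812) [0.00046763 0.00401917 0.01056809]
box [ 0.546 -0.021  0.082]
greenbox [ 0.706 -0.239  0.056]
nut [0.664 0.099 0.013]
board [ 0.427 -0.381  0.014]
carton [0.738 0.105 0.106]
clampend [ 0.683 -0.149  0.001]
bench [0.762 0.468 0.034]
```

View pics/crop.png

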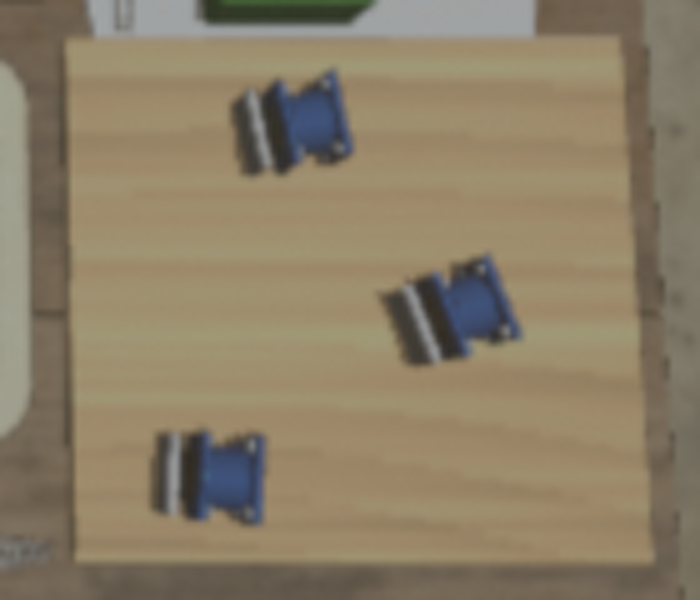

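The crop confirms three blue buffers, with the bare steel plates on the left (world +y). C at (215,475) is axis-aligned, A at (300,122) is tilted about 10°, and B at (460,312) about 20°. I'll tidy the numbers and work out the first move.

```bash
cat >> h.py <<'E'
from scipy.spatial.transform import Rotation as R
def go(x,y,z,yaw,s=None):
    "delta in tool axes to have tool at xyz, tool y at angle yaw (deg) from world x, pointing down"
    s=s or get_state(); r0=R.from_quat(s["eef_rot"]); a=np.radians(yaw)
    yv=np.array([np.cos(a),np.sin(a),0]);zv=np.array([0,0,-1.]);r1=R.from_matrix(np.stack([np.cross(yv,zv),yv,zv],1))
    dw=np.array([x,y,z])-s["tool_pos"]
    print("before-turn shift",r0.inv().apply(dw).round(4),"after-turn shift",r1.inv().apply(dw).round(4),"turn",(r0.inv()*r1).as_rotvec().round(3))
E
python3 - <<'E'
from h import *
p=np.load("top_p.npy");d=np.load("top_d.npy");W=cloud("top",p,d)
H,S,V=cv2.split(cv2.cvtColor(p,cv2.COLOR_RGB2HSV))
def rep(nm,m):
    n,l,st,_=cv2.connectedComponentsWithStats(m.astype(np.uint8)); i=1+st[1:,4].argmax()
    q=W[(l==i)]; (c,wh,a)=cv2.minAreaRect((q[:,:2]*1000).astype(np.float32)); print(nm,len(q),np.round(c,1),np.round(wh,1),round(a,1),np.percentile(q[:,2],[5,95]).round(3))
for nm,(u,v),w in (("A",(374,209),18),("B",(407,247),18),("C",(358,281),18)):
    m=np.zeros(d.shape,bool);m[v-w:v+w,u-w:u+w]=True
    rep(nm,m&(W[...,2]>.03)&(W[...,2]<.065)); rep(nm+"top",m&(W[...,2]>.047)&(W[...,2]<.065))
ok=(W[...,2]>-.005)&(W[...,2]<.02)
m=np.zeros(d.shape,bool);m[225:318,115:188]=True
rep("green",m&ok&(H>45)&(H<80)&(S>120))
m[:]=False;m[225:312,188:252]=True
rep("red",m&ok&((H<8)|(H>172))&(S>150))
m[:]=False;m[185:285,245:326]=True
rep("instr",m&(W[...,2]>.03)&(W[...,2]<.12))
rep("instr top",m&(W[...,2]>.07)&(W[...,2]<.12))
go(.427,-.185,.25,90)
E
```

```text
A 307 [ 603.  -240.2] [42.7 47.4] 10.6 [0.037 0.058]
Atop 166 [ 604.5 -246.6] [42.4 33.8] 9.5 [0.048 0.058]
B 341 [ 508.7 -315.8] [43.4 46.6] 18.6 [0.034 0.058]
Btop 222 [ 509.  -315.7] [42.5 46.9] 17.7 [0.048 0.058]
C 311 [ 427.7 -193.2] [46.5 41.6] 85.2 [0.037 0.057]
Ctop 153 [ 427.2 -200.6] [31.3 41.3] 85.9 [0.048 0.058]
green 1924 [443.  339.9] [ 84.  179.6] 84.2 [0.    0.007]
red 3377 [458.9 152.3] [119.7 184.1] 85.2 [0.   0.01]
instr 5304 [539.1 -21.3] [200.1 170.1] 0.1 [0.047 0.085]
instr top 3682 [541.1 -21.2] [167.6 130.3] 0.1 [0.079 0.085]
before-turn shift [-0.4644 -0.5961  0.    ] after-turn shift [-0.1443 -0.7418 -0.001 ] turn [-0.002 -0.    -0.47 ]
```

```bash
python3 -m inch '1 0 0 0 0 0 -0.1175;1 0 0 0 0 0 -0.1175;1 0 0 0 0 0 -0.1175;1 0 0 0 0 0 -0.1175;1 -0.03 -0.02 0 0 0 0;1 -0.03 -0.03 0 0 0 0;1 -0.03 -0.035 0 0 0 0;1 -0.03 -0.035 0 0 0 0;1 -0.02 -0.035 0 0 0 0;1 0 -0.035 0 0 0 0;1 0 -0.035 0 0 0 0;1 0 -0.035 0 0 0 0;1 0 -0.035 0 0 0 0;1 0 -0.035 0 0 0 0;1 0 -0.035 0 0 0 0;1 0 -0.035 0 0 0 0;1 0 -0.035 0 0 0 0;1 0 -0.035 0 0 0 0;1 0 -0.035 0 0 0 0;1 0 -0.035 0 0 0 0' 20; python3 -c "
from h import *
print(get_state()['q'].round(2));go(.40,-.19,.2,90)"
```

```text
clock: 1.77
tool_pos: [0.4163, 0.0229, 0.2496]
eef_rot: [-0.0, 1.0, -0.0, -0.0]
contact_force: [0.4, -0.0, -0.2]
opening: 0.999
finger_force: 0.0
[ 0.12  0.45 -0.41  2.15  0.31  0.6   1.06]
before-turn shift [ 0.0164 -0.2129  0.0496] after-turn shift [ 0.0163 -0.2129  0.0496] turn [-0. -0.  0.]
```

```bash
python3 -m inch '1 0 -0.035 0 0 0 0;1 0 -0.035 0.01 0 0 0;1 0 -0.035 0.01 0 0 0;1 0 -0.035 0.01 0 0 0;1 0 -0.035 0.01 0 0 0;1 0 -0.035 0.01 0 0 0;1 0 0 0 0 0 0;1 0 0 0 0 0 0'
python3 - <<'E'
from h import *
cm=camera_model("wrist");p,d=snapshot("wrist");W=cloud("wrist",p,d,cm);np.savez("w1.npz",p=p,W=W)
cv2.imwrite("pics/w1.png",p[:,:,::-1])
m=(W[...,2]>.03)&(W[...,2]<.07)
n,l,st,_=cv2.connectedComponentsWithStats(m.astype(np.uint8))
for i in range(1,n):
    if st[i,4]>400:
        q=W[l==i];c,wh,a=cv2.minAreaRect((q[:,:2]*1000).astype(np.float32));print(st[i],np.round(c,1),np.round(wh,1),round(a,1),q[:,2].max().round(4))
E
```

```text
clock: 2.43
tool_pos: [0.4159, -0.1872, 0.1989]
eef_rot: [0.002, 1.0, 0.0, -0.001]
contact_force: [-0.2, 1.4, 0.9]
opening: 1.004
finger_force: 0.0
[ 238  181   60   60 2434] [ 425.3 -191.7] [46.  43.7] 86.2 0.0577
[ 363  215  197   91 6876] [459.7 -34.5] [ 66.9 170.8] 18.8 0.07
[ 358  346   39   40 1439] [571.7 -91.5] [27.  69.6] 89.8 0.0699
[ 189  359   59   31 1275] [ 594.4 -239.5] [33.2 46.6] 8.9 0.057
```

View pics/w1.png

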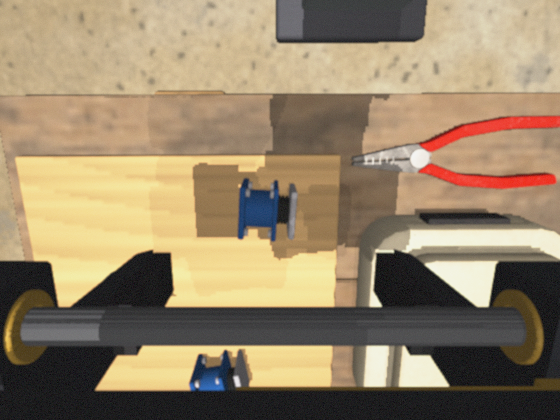

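Wrist view: buffer C is at (268,211), with a clear gap to the instrument at (365,230). A is at (220,370).

```bash
python3 -c "
from h import *
go(.426,-.192,.035,86.2)"
```

```text
before-turn shift [-0.0096 -0.0068  0.1644] after-turn shift [-0.0099 -0.006   0.1644] turn [ 0.001 -0.001  0.065]
```

```bash
python3 -m inch '1 0 0 0 0 0 0.065;1 -0.005 -0.003 0.02 0 0 0;1 -0.005 -0.003 0.025 0 0 0;1 0 0 0.025 0 0 0;1 0 0 0.025 0 0 0;1 0 0 0.025 0 0 0;1 0 0 0.02 0 0 0;1 0 0 0.014 0 0 0;1 0 0 0.01 0 0 0;1 0 0 0 0 0 0;0.3 0 0 0 0 0 0;0.3 0 0 0 0 0 0;0.3 0 0 0 0 0 0' 25
python3 -m inch '-1 0 0 0 0 0 0;-1 0 0 0 0 0 0;-1 0 0 0 0 0 0;-1 0 0 0 0 0 0;-1 0 0 0 0 0 0;-1 0 0 0 0 0 0;-1 0 0 0 0 0 0;-1 0 0 0 0 0 0' 25
```

```text
clock: 3.57
tool_pos: [0.4271, -0.1916, 0.0366]
eef_rot: [0.032, 0.999, 0.0, 0.001]
contact_force: [-0.4, -0.8, -0.2]
opening: 0.795
finger_force: 0.0
clock: 4.23
tool_pos: [0.4264, -0.1931, 0.0361]
eef_rot: [0.033, 0.999, -0.001, 0.0]
contact_force: [-0.4, -2.8, 5.2]
opening: 0.423
finger_force: 25.0
```

C measures 37.2 mm at 25 N, so it is soft and goes in the green tray. I'll lift it and pin down the green tray.

```bash
python3 -m inch '-1 0 0 -0.015 0 0 0;-1 0 0 -0.025 0 0 0;-1 0 0 -0.03 0 0 0;-1 0 0 -0.035 0 0 0;-1 0 0 -0.035 0 0 0;-1 0 0 -0.02 0 0 0;-1 0 0 0 0 0 0' 25
python3 - <<'E'
from h import *
p=np.load("top_p.npy");d=np.load("top_d.npy");W=cloud("top",p,d)
P=p.astype(int);m=(P[...,1]>1.6*P[...,0])&(P[...,1]>1.6*P[...,2])&(P[...,1]>50)
b=np.zeros_like(m);b[225:318,115:188]=True;m&=b
cm=camera_model("top");K=cm["intrinsics"];V=np.linalg.inv(cm["view"])
for nm,m in(("g",m),("r",b*0+((P[...,0]>2*P[...,1])&(P[...,0]>80)&(np.indices(m.shape)[1]>190)&(np.indices(m.shape)[1]<250)&(np.indices(m.shape)[0]>225)&(np.indices(m.shape)[0]<312)))):
    m=cv2.morphologyEx(m.astype(np.uint8),cv2.MORPH_OPEN,np.ones((3,3)))
    n,l,st,_=cv2.connectedComponentsWithStats(m);i=1+st[1:,4].argmax()
    v,u=np.nonzero(l==i);ray=np.stack([(u-K[0,2])/K[0,0],(v-K[1,2])/K[1,1],u*0+1.],-1)@V[:3,:3].T
    q=V[:3,3]+ray*((.009-V[2,3])/ray[:,2:])
    print(nm,st[i],cv2.minAreaRect((q[:,:2]*1000).astype(np.float32)))
E
```

```text
clock: 4.82
tool_pos: [0.4282, -0.1925, 0.1992]
eef_rot: [0.033, 0.999, -0.001, 0.003]
contact_force: [0.2, 0.5, -2.1]
opening: 0.425
finger_force: 25.0
g [ 124  237   46   75 2021] ((442.47576904296875, 335.1977844238281), (93.25336456298828, 182.1803741455078), 84.56321716308594)
r [ 192  230   54   76 3400] ((458.8179931640625, 152.22889709472656), (119.14445495605469, 184.3950958251953), 85.17738342285156)
```

```bash
python3 -m inch '-1 -0.002 0.02 0 0 0 0;-1 -0.002 0.036 0 0 0 0;-1 -0.002 0.036 0 0 0 0;-1 -0.002 0.036 0 0 0 0;-1 -0.002 0.036 0 0 0 0;-1 -0.002 0.036 0 0 0 0;-1 -0.002 0.036 0 0 0 0;-1 -0.003 0.036 0 0 0 0;-1 -0.003 0.036 0 0 0 0;-1 -0.003 0.036 0 0 0 0;-1 -0.003 0.036 0 0 0 0;-1 -0.003 0.036 0 0 0 0;-1 -0.003 0.036 0 0 0 0;-1 -0.002 0.036 0 0 0 0;-1 0 0.026 0 0 0 0.03;-1 0 0 0 0 0 0;-1 0 0 0 0 0 0' 25
python3 - <<'E'
from h import *
cm=camera_model("wrist");p,d=snapshot("wrist");W=cloud("wrist",p,d,cm);np.savez("w2.npz",p=p,W=W)
cv2.imwrite("pics/w2.png",p[:,:,::-1])
P=p.astype(int);m=(P[...,1]>1.6*P[...,0])&(P[...,1]>1.5*P[...,2])&(P[...,1]>50)&(abs(W[...,2])<.02)
q=W[m];print(m.sum(),cv2.minAreaRect((q[:,:2]*1000).astype(np.float32)),np.percentile(q[:,2],[5,50,95]))
go(.496,.317,.029,84.5)
E
```

```text
clock: 6.23
tool_pos: [0.4921, 0.3202, 0.1939]
eef_rot: [0.045, 0.999, -0.001, -0.001]
contact_force: [0.1, -1.6, -1.4]
opening: 0.422
finger_force: 25.0
29680 ((440.3002014160156, 324.6448974609375), (121.46514129638672, 184.92678833007812), 84.64988708496094) [0.0025539  0.00386479 0.01043272]
before-turn shift [-0.0038 -0.      0.165 ] after-turn shift [-0.0035 -0.0005  0.165 ] turn [-0.003 -0.002  0.003]
```

View pics/w2.png

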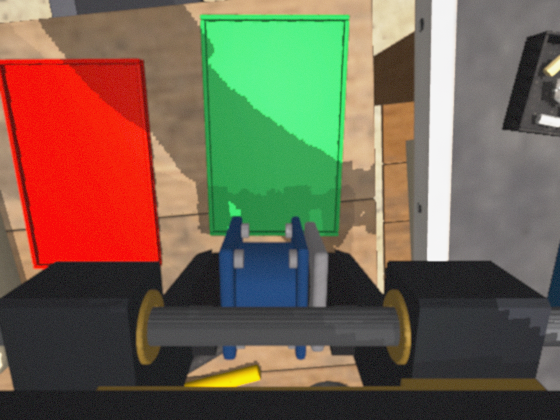

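Wrist view: the green tray is centred near (275,130), with its far edge beneath the gripper, and the buffer is held straight. Tray centre (0.440, 0.325). I'll lower it there.

```bash
python3 -m inch '-1 -0.002 0 0.015 0 0 0;-1 0 0 0.025 0 0 0;-1 0 0 0.025 0 0 0;-1 0 0 0.025 0 0 0;-1 0 0 0.025 0 0 0;-1 0 0 0.02 0 0 0;-1 0 0 0.014 0 0 0;-1 0 0 0.008 0 0 0;-1 0 0 0.004 0 0 0;-1 0 0 0 0 0 0;-1 0 0 0 0 0 0' 25
```

```text
clock: 7.2
tool_pos: [0.496, 0.3181, 0.0352]
eef_rot: [0.048, 0.999, 0.0, 0.0]
contact_force: [-0.7, 0.7, -1.8]
opening: 0.427
finger_force: 25.0
```

```bash
python3 -m inch '-1 0 0 0.003 0 0 0;-1 0 0 0.002 0 0 0;-1 0 0 0 0 0 0' ;python3 -m inch '-1 0 0 0.002 0 0 0;-1 0 0 0 0 0 0'
```

```text
clock: 7.45
tool_pos: [0.4957, 0.3186, 0.03]
eef_rot: [0.047, 0.999, 0.0, 0.0]
contact_force: [-0.1, -0.2, -1.8]
opening: 0.429
finger_force: 25.0
clock: 7.62
tool_pos: [0.4959, 0.3187, 0.0282]
eef_rot: [0.047, 0.999, 0.0, 0.0]
contact_force: [0.2, -0.6, 0.4]
opening: 0.427
finger_force: 25.0
```

```bash
python3 -m inch '-1 0 0 0.0005 0 0 0;-0.05 0 0 0 0 0 0;0.05 0 0 0 0 0 0;0.2 0 0 0 0 0 0;0.35 0 0 0 0 0 0;0.4 0 0 0 0 0 0;0.4 0 0 0 0 0 0' 10; python3 -m inch '0.4 0 0 -0.015 0 0 0;0.4 0 0 -0.025 0 0 0;0.5 0 0 -0.035 0 0 0;0.8 0 0 -0.035 0 0 0;1 0 0 -0.035 0 0 0;1 0 0 -0.02 0 0 0;1 0 0 0 0 0 0'
python3 - <<'E'
from h import *
cm=camera_model("wrist");p,d=snapshot("wrist");W=cloud("wrist",p,d,cm)
cv2.imwrite("pics/w3.png",p[:,:,::-1])
m=(W[...,2]>.03)&(W[...,2]<.07);q=W[m];print(m.sum(),q.mean(0),np.percentile(q[:,2],98) if m.any() else 0)
go(.6025,-.239,.2,100)
E
```

```text
clock: 8.2
tool_pos: [0.4955, 0.3182, 0.027]
eef_rot: [0.047, 0.999, -0.0, -0.0]
contact_force: [-1.1, 1.0, 0.6]
opening: 0.699
finger_force: 0.0
clock: 8.78
tool_pos: [0.4978, 0.3201, 0.1969]
eef_rot: [0.048, 0.999, 0.003, 0.003]
contact_force: [-0.2, -0.2, -0.5]
opening: 0.997
finger_force: 0.0
39980 [0.47542024 0.48880037 0.03610108] 0.05370569842637241
before-turn shift [-0.1584 -0.5456 -0.0067] after-turn shift [-0.0072 -0.5681 -0.0056] turn [ 0.003  0.004 -0.27 ]
```

View pics/w3.png

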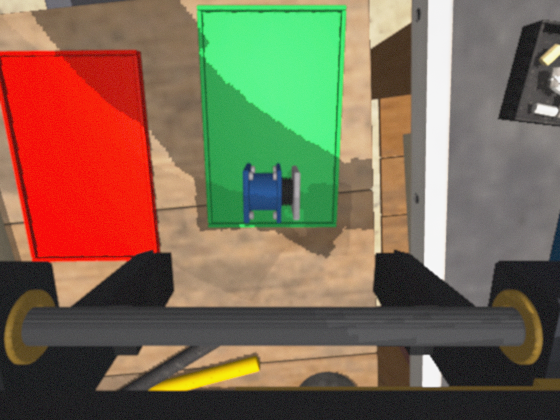

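Buffer C stands upright in the green tray, well placed at (270,193). Next is A.

```bash
python3 -m inch '1 0 -0.01 0 0 0 -0.09;1 0 -0.02 0 0 0 -0.09;1 0 -0.03 0 0 0 -0.09;1 0 -0.036 0 0 0 0;1 0 -0.036 0 0 0 0;1 0 -0.036 0 0 0 0;1 0 -0.036 0 0 0 0;1 0 -0.036 0 0 0 0;1 0 -0.036 0 0 0 0;1 0 -0.036 0 0 0 0;1 0 -0.036 0 0 0 0;1 0 -0.036 0 0 0 0;1 0 -0.036 0 0 0 0;1 0 -0.036 0 0 0 0;1 0 -0.036 0 0 0 0;1 0 -0.036 0 0 0 0;1 0 -0.036 0 0 0 0;1 0 -0.03 0 0 0 0;1 0 0 0 0 0 0;1 0 0 0 0 0 0'
python3 - <<'E'
from h import *
cm=camera_model("wrist");p,d=snapshot("wrist");W=cloud("wrist",p,d,cm)
m=(W[...,2]>.03)&(W[...,2]<.07)
n,l,st,_=cv2.connectedComponentsWithStats(m.astype(np.uint8))
for i in range(1,n):
    if st[i,4]>400:
        q=W[l==i];c,wh,a=cv2.minAreaRect((q[:,:2]*1000).astype(np.float32));print(st[i],np.round(c,1),np.round(wh,1),round(a,1),q[:,2].max().round(4))
go(.6025,-.239,.035,100)
E
```

```text
clock: 10.5
tool_pos: [0.5886, -0.2695, 0.1897]
eef_rot: [-0.085, 0.996, 0.0, -0.002]
contact_force: [1.4, 1.0, -0.4]
opening: 0.997
finger_force: 0.0
[ 192   48   75   72 3324] [ 506.  -314.6] [44.  46.2] 19.3 0.0578
[  455    49   105   248 12879] [540.5 -89.2] [ 33.6 195.9] 89.6 0.07
[ 279  194   60   60 2629] [ 600.8 -238.5] [44. 46.] 10.6 0.0576
[ 243  275   98   31 2304] [ 660.3 -241.4] [15.6 80. ] 10.0 0.0615
[ 230  346  102   44 3765] [ 727.  -239.8] [44.7 86.6] 9.4 0.062
before-turn shift [-0.0185  0.0248  0.1552] after-turn shift [-0.0181  0.0251  0.1552] turn [ 0.002 -0.003 -0.   ]
```

```bash
python3 -m inch '1 -0.009 0.013 0.01 0 0 -0.01;1 -0.008 0.012 0.02 0 0 0;1 0 0 0.025 0 0 0;1 0 0 0.025 0 0 0;1 0 0 0.025 0 0 0;1 0 0 0.02 0 0 0;1 0 0 0.015 0 0 0;1 0 0 0.01 0 0 0;1 0 0 0.005 0 0 0;0.3 0 0 0 0 0 0;0.3 0 0 0 0 0 0;0.3 0 0 0 0 0 0' 25
python3 -m inch '-1 0 0 0 0 0 0;-1 0 0 0 0 0 0;-1 0 0 0 0 0 0;-1 0 0 0 0 0 0;-1 0 0 0 0 0 0;-1 0 0 0 0 0 0;-1 0 0 0 0 0 0;-1 0 0 0 0 0 0' 25
```

```text
clock: 11.55
tool_pos: [0.6033, -0.2396, 0.0384]
eef_rot: [-0.092, 0.996, -0.0, 0.001]
contact_force: [-0.4, 0.3, 0.1]
opening: 0.794
finger_force: 0.0
clock: 12.22
tool_pos: [0.6028, -0.2399, 0.0377]
eef_rot: [-0.092, 0.996, -0.0, 0.0]
contact_force: [-1.1, -1.3, 5.5]
opening: 0.502
finger_force: 25.0
```

A stays at 44.2 mm under 25 N, so it is hard and goes in the red tray.

```bash
python3 -m inch '-1 0 0 -0.015 0 0 0;-1 0 0 -0.025 0 0 0;-1 0 0 -0.03 0 0 0;-1 0 0 -0.035 0 0 0;-1 0 0 -0.035 0 0 0;-1 0 0 -0.02 0 0 0;-1 0 0 0 0 0 0' 25
python3 -c "
from h import *
go(.513,.160,.195,85.2)"
```

```text
clock: 12.8
tool_pos: [0.6051, -0.2395, 0.2027]
eef_rot: [-0.093, 0.996, -0.001, 0.004]
contact_force: [1.1, 0.2, -1.6]
opening: 0.495
finger_force: 25.0
before-turn shift [0.017  0.4096 0.0063] after-turn shift [0.1252 0.3903 0.0077] turn [-0.002  0.009  0.269]
```

```bash
python3 -m inch '-1 0.001 0.02 0 0 0 0;-1 0.002 0.036 0 0 0 0;-1 0.002 0.036 0 0 0 0;-1 0.002 0.036 0 0 0 0;-1 0.002 0.036 0 0 0 0;-1 0.002 0.036 0 0 0 0;-1 0.002 0.036 0 0 0 0;-1 0.002 0.036 0 0 0 0;-1 0.002 0.036 0 0 0 0;-1 0 0.036 0 0 0 0;-1 0 0.036 0 0 0 0;-1 0 0.03 0 0 0 0.09;-1 0 0 0 0 0 0.09;-1 0 0 0 0 0 0.089;-1 0 0 0 0 0 0;-1 0 0 0 0 0 0'
python3 - <<'E'
from h import *
cm=camera_model("wrist");p,d=snapshot("wrist");W=cloud("wrist",p,d,cm)
P=p.astype(int);m=((P[...,0]>2*P[...,1])&(P[...,0]>80)&(P[...,0]>2*P[...,2])&(abs(W[...,2])<.02)&(W[...,0]>.34)&(W[...,1]>.07))
n,l,st,_=cv2.connectedComponentsWithStats(m.astype(np.uint8));i=1+st[1:,4].argmax()
q=W[l==i];print(cv2.minAreaRect((q[:,:2]*1000).astype(np.float32)))
go(.513,.160,.03,85.2)
E
```

```text
clock: 14.13
tool_pos: [0.5093, 0.16, 0.1964]
eef_rot: [0.041, 0.999, -0.001, -0.001]
contact_force: [-0.5, -0.4, -0.5]
opening: 0.499
finger_force: 25.0
((458.8749694824219, 152.1533203125), (122.3766860961914, 189.01747131347656), 85.18896484375)
before-turn shift [-0.0036  0.0007  0.1666] after-turn shift [-0.0034  0.0005  0.1666] turn [-0.001 -0.002  0.002]
```

```bash
python3 -m inch '-1 -0.002 0 0.015 0 0 0;-1 0 0 0.025 0 0 0;-1 0 0 0.025 0 0 0;-1 0 0 0.025 0 0 0;-1 0 0 0.025 0 0 0;-1 0 0 0.02 0 0 0;-1 0 0 0.014 0 0 0;-1 0 0 0.008 0 0 0;-1 0 0 0.004 0 0 0;-1 0 0 0.001 0 0 0;-1 0 0 0 0 0 0' 25
```

```text
clock: 15.1
tool_pos: [0.5125, 0.1601, 0.0355]
eef_rot: [0.042, 0.999, 0.0, 0.0]
contact_force: [-0.0, -0.1, -1.1]
opening: 0.495
finger_force: 25.0
```

```bash
python3 -m inch '-1 0 0 0.003 0 0 0;-1 0 0 0 0 0 0;-1 0 0 0 0 0 0' 25
```

```text
clock: 15.35
tool_pos: [0.5125, 0.1603, 0.0327]
eef_rot: [0.042, 0.999, 0.0, 0.0]
contact_force: [0.8, 0.4, -0.5]
opening: 0.5
finger_force: 25.0
```

```bash
python3 -m inch '-1 0 0 0.002 0 0 0;-1 0 0 0 0 0 0;-1 0 0 0 0 0 0' 25;python3 -m inch '-1 0 0 0.001 0 0 0;-1 0 0 0 0 0 0;-1 0 0 0 0 0 0' 25
```

```text
clock: 15.6
tool_pos: [0.5122, 0.1602, 0.0303]
eef_rot: [0.042, 0.999, 0.0, 0.0]
contact_force: [0.8, -0.2, -2.1]
opening: 0.497
finger_force: 25.0
clock: 15.85
tool_pos: [0.5123, 0.1602, 0.0296]
eef_rot: [0.042, 0.999, 0.0, 0.0]
contact_force: [0.2, -1.2, 3.5]
opening: 0.499
finger_force: 25.0
```

Contact at 3.5 N. I'll release, rise and head for B.

```bash
python3 -m inch '0.05 0 0 0 0 0 0;0.2 0 0 0 0 0 0;0.35 0 0 0 0 0 0;0.4 0 0 0 0 0 0;0.4 0 0 0 0 0 0;0.4 0 0 -0.015 0 0 0;0.4 0 0 -0.025 0 0 0;0.5 0 0 -0.035 0 0 0;0.8 0 0 -0.035 0 0 0;1 0 0 -0.035 0 0 0;1 0 0 -0.02 0 0 0;1 0 0 0 0 0 0' 10
python3 - <<'E'
from h import *
cm=camera_model("wrist");p,d=snapshot("wrist");W=cloud("wrist",p,d,cm)
m=(W[...,2]>.03)&(W[...,2]<.07)&(W[...,1]>.1)&(W[...,1]<.22)
q=W[m];print(m.sum(),cv2.minAreaRect((q[:,:2]*1000).astype(np.float32)),np.percentile(q[:,2],98))
go(.495,-.306,.195,109.3)
E
```

```text
clock: 16.85
tool_pos: [0.5146, 0.1611, 0.1985]
eef_rot: [0.042, 0.999, 0.002, 0.004]
contact_force: [0.3, 0.1, -1.3]
opening: 0.994
finger_force: 0.0
2306 ((599.6062622070312, 142.98922729492188), (69.81230926513672, 224.1951141357422), 85.88186645507812) 0.04854557335993944
before-turn shift [-2.090e-02 -4.664e-01  3.000e-04] after-turn shift [ 0.1716 -0.4342  0.0012] turn [ 0.001  0.005 -0.421]
```

```bash
python3 -m inch '1 -0.001 -0.02 0 0 0 0;1 -0.002 -0.036 0 0 0 0;1 -0.002 -0.036 0 0 0 0;1 -0.002 -0.036 0 0 0 0;1 -0.002 -0.036 0 0 0 0;1 -0.002 -0.036 0 0 0 0;1 -0.002 -0.036 0 0 0 0;1 -0.002 -0.036 0 0 0 0;1 -0.002 -0.036 0 0 0 0;1 -0.002 -0.036 0 0 0 0;1 -0.002 -0.036 0 0 0 0;1 0 -0.036 0 0 0 0;1 0 -0.036 0 0 0 0;1 0 -0.014 0 0 0 -0.105;1 0 0 0 0 0 -0.105;1 0 0 0 0 0 -0.105;1 0 0 0 0 0 -0.105;1 0 0 0 0 0 0;1 0 0 0 0 0 0'
python3 - <<'E'
from h import *
cm=camera_model("wrist");p,d=snapshot("wrist");W=cloud("wrist",p,d,cm)
m=(W[...,2]>.03)&(W[...,2]<.07)
n,l,st,_=cv2.connectedComponentsWithStats(m.astype(np.uint8))
for i in range(1,n):
    if st[i,4]>400:
        q=W[l==i];c,wh,a=cv2.minAreaRect((q[:,:2]*1000).astype(np.float32));print(st[i],np.round(c,1),np.round(wh,1),round(a,1),q[:,2].max().round(4))
go(.506,-.3146,.035,109.3)
E
```

```text
clock: 18.48
tool_pos: [0.4933, -0.3056, 0.1926]
eef_rot: [-0.166, 0.986, 0.001, -0.001]
contact_force: [-0.3, 0.7, -1.0]
opening: 1.001
finger_force: 0.0
[ 226  182   60   60 2544] [ 505.8 -314.9] [43.9 45.9] 19.4 0.0576
[ 471  224   89   82 2489] [476.5 -94.9] [33.3 92.5] 59.0 0.0515
[233 367  74  23 743] [ 661.  -251.4] [24.8 71.1] 21.8 0.0557
before-turn shift [-0.0091 -0.0128  0.158 ] after-turn shift [-0.0088 -0.0126  0.158 ] turn [ 0.002 -0.001 -0.003]
```

```bash
python3 -m inch '1 -0.004 -0.006 0.01 0 0 0;1 -0.004 -0.007 0.02 0 0 0;1 0 0 0.025 0 0 0;1 0 0 0.025 0 0 0;1 0 0 0.025 0 0 0;1 0 0 0.02 0 0 0;1 0 0 0.017 0 0 0;1 0 0 0.011 0 0 0;1 0 0 0.006 0 0 0;0.3 0 0 0 0 0 0;0.3 0 0 0 0 0 0;0.3 0 0 0 0 0 0' 25
python3 -m inch '-1 0 0 0 0 0 0;-1 0 0 0 0 0 0;-1 0 0 0 0 0 0;-1 0 0 0 0 0 0;-1 0 0 0 0 0 0;-1 0 0 0 0 0 0;-1 0 0 0 0 0 0;-1 0 0 0 0 0 0' 25
```

```text
clock: 19.53
tool_pos: [0.5068, -0.3159, 0.0361]
eef_rot: [-0.167, 0.986, -0.0, 0.001]
contact_force: [0.2, 0.6, 0.3]
opening: 0.8
finger_force: 0.0
clock: 20.2
tool_pos: [0.5066, -0.3165, 0.0358]
eef_rot: [-0.167, 0.986, -0.001, 0.001]
contact_force: [-0.2, -1.6, 4.7]
opening: 0.428
finger_force: 25.0
```

B reads 37.7 mm, so it is soft and goes in the green tray, in the nearer slot.

```bash
python3 -m inch '-1 0 0 -0.015 0 0 0;-1 0 0 -0.025 0 0 0;-1 0 0 -0.03 0 0 0;-1 0 0 -0.035 0 0 0;-1 0 0 -0.035 0 0 0;-1 0 0 -0.02 0 0 0;-1 0 0 0 0 0 0' 25
python3 -c "
from h import *
go(.410,.326,.195,84.65)"
```

```text
clock: 20.78
tool_pos: [0.5081, -0.3156, 0.1992]
eef_rot: [-0.167, 0.986, -0.002, 0.003]
contact_force: [0.6, -0.6, -1.4]
opening: 0.425
finger_force: 25.0
before-turn shift [-0.1192  0.638   0.0022] after-turn shift [0.1575 0.6297 0.0042] turn [-0.003  0.006  0.43 ]
```

```bash
python3 -m inch '-1 0 0 0 0 0 0.107;-1 0 0 0 0 0 0.108;-1 0 0 0 0 0 0.107;-1 0 0.01 0 0 0 0.108;-1 0.008 0.03 0 0 0 0;-1 0.009 0.036 0 0 0 0;-1 0.009 0.036 0 0 0 0;-1 0.009 0.036 0 0 0 0;-1 0.009 0.036 0 0 0 0;-1 0.009 0.036 0 0 0 0;-1 0.009 0.036 0 0 0 0;-1 0.009 0.036 0 0 0 0;-1 0.009 0.036 0 0 0 0;-1 0.009 0.036 0 0 0 0;-1 0.009 0.036 0 0 0 0;-1 0.009 0.036 0 0 0 0;-1 0.009 0.036 0 0 0 0;-1 0.009 0.036 0 0 0 0;-1 0.009 0.036 0 0 0 0'
python3 -c "
from h import *
go(.410,.326,.195,84.65)"
```

```text
clock: 22.37
tool_pos: [0.4205, 0.2397, 0.1938]
eef_rot: [0.047, 0.999, -0.001, -0.002]
contact_force: [-0.2, -0.0, -1.0]
opening: 0.43
finger_force: 25.0
before-turn shift [ 0.0185  0.085  -0.0014] after-turn shift [ 0.0185  0.085  -0.0012] turn [-0.002 -0.003  0.   ]
```

```bash
python3 -m inch '-1 0.006 0.03 0 0 0 0;-1 0.006 0.03 0 0 0 0;-1 0.005 0.024 0 0 0 0;-1 0 0 0 0 0 0;-1 0 0 0 0 0 0;-1 0 0 0.015 0 0 0;-1 0 0 0.025 0 0 0;-1 0 0 0.025 0 0 0;-1 0 0 0.025 0 0 0;-1 0 0 0.025 0 0 0;-1 0 0 0.02 0 0 0;-1 0 0 0.014 0 0 0;-1 0 0 0.007 0 0 0;-1 0 0 0.004 0 0 0;-1 0 0 0 0 0 0;-1 0 0 0 0 0 0' 25;python3 -c "
from h import *
go(.410,.326,.0285,84.65)"
```

```text
clock: 23.7
tool_pos: [0.4136, 0.3234, 0.0356]
eef_rot: [0.047, 0.999, 0.0, 0.0]
contact_force: [0.6, 0.8, -1.3]
opening: 0.425
finger_force: 25.0
before-turn shift [0.0038 0.0022 0.0071] after-turn shift [0.0038 0.0022 0.0071] turn [ 0.     0.    -0.001]
```

```bash
python3 -m inch '-1 0 0 0.003 0 0 0;-1 0 0 0.002 0 0 0;-1 0 0 0.001 0 0 0;-1 0 0 0 0 0 0;-1 0 0 0 0 0 0' 25;python3 -m inch '-1 0 0 0.001 0 0 0;-1 0 0 0 0 0 0;-1 0 0 0 0 0 0' 25
```

```text
clock: 24.12
tool_pos: [0.4134, 0.3239, 0.0294]
eef_rot: [0.047, 0.999, 0.0, 0.0]
contact_force: [-0.5, 0.6, -1.5]
opening: 0.425
finger_force: 25.0
clock: 24.37
tool_pos: [0.4134, 0.3239, 0.0282]
eef_rot: [0.047, 0.999, 0.0, 0.0]
contact_force: [0.2, -0.0, -1.7]
opening: 0.426
finger_force: 25.0
```

```bash
python3 -m inch '-1 0 0 0.001 0 0 0;-1 0 0 0 0 0 0;-1 0 0 0 0 0 0' 25
```

```text
clock: 24.62
tool_pos: [0.4134, 0.3239, 0.0277]
eef_rot: [0.047, 0.999, 0.0, 0.0]
contact_force: [-2.0, -0.9, 5.3]
opening: 0.428
finger_force: 25.0
```

Contact. I'll release, rise, back off and check.

```bash
python3 -m inch '-0.05 0 0 0 0 0 0;0.05 0 0 0 0 0 0;0.2 0 0 0 0 0 0;0.35 0 0 0 0 0 0;0.4 0 0 0 0 0 0;0.4 0 0 0 0 0 0;0.4 0 0 -0.015 0 0 0;0.4 0 0 -0.025 0 0 0;0.5 0 0 -0.035 0 0 0;0.8 0 0 -0.035 0 0 0;1 0 0 -0.035 0 0 0;1 -0.03 0 -0.03 0 0 0;1 -0.036 -0.01 -0.02 0 0 0;1 -0.036 -0.02 0 0 0 0;1 -0.03 -0.02 0 0 0 0;1 0 0 0 0 0 0;1 0 0 0 0 0 0' 10
python3 - <<'E'
from h import *
cm=camera_model("wrist");p,d=snapshot("wrist");W=cloud("wrist",p,d,cm)
cv2.imwrite("pics/w5.png",p[:,:,::-1])
t,dt=snapshot("top");cv2.imwrite("pics/t5.png",t[:,:,::-1])
m=(W[...,2]>.03)&(W[...,2]<.06)&(W[...,1]<.4)
n,l,st,_=cv2.connectedComponentsWithStats(m.astype(np.uint8))
for i in range(1,n):
    if st[i,4]>400:
        q=W[l==i];c,wh,a=cv2.minAreaRect((q[:,:2]*1000).astype(np.float32));print(st[i],np.round(c,1),np.round(wh,1),round(a,1),q[:,2].max().round(4))
print(get_state()['clock'],get_state()['tool_pos'])
E
```

```text
clock: 26.03
tool_pos: [0.5407, 0.2589, 0.2208]
eef_rot: [0.05, 0.999, -0.001, 0.0]
contact_force: [-1.2, 0.4, -0.2]
opening: 0.995
finger_force: 0.0
[ 310    0   63   61 2891] [415.  325.4] [46.4 42.1] 84.6 0.0496
[   0  101   85  205 8636] [534.5  50.4] [ 33.3 188.6] 89.8 0.0524
[ 311  107   59   54 2367] [495.2 320.3] [46.5 43.6] 84.4 0.0497
[ 128  144   62   53 2412] [510.7 161.8] [46.4 43.7] 85.2 0.0497
[ 353  346   73   40 1738] [723.7 356.1] [42.2 68.7] 2.7 0.06
[  98  357  113   33 2107] [711.8 126.6] [107.   36.4] 69.3 0.06
26.1333 [0.53786808 0.26246794 0.22094141]
```

View pics/w5.png

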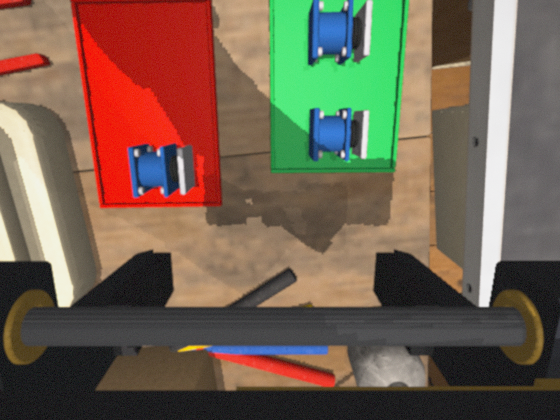

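View pics/t5.png

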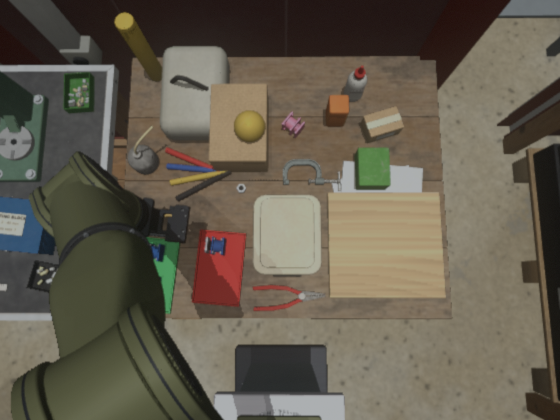

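The wrist view shows two buffers upright in the green tray, at (340,30) and (340,135), and one in the red tray at (160,170). All tops are about 49 mm high. The top view shows the pliers, nut and clamp where they started.

```bash
python3 -c "
from plant import r
print(r.finish_job())"
```

```text
the job is handed in; nothing more can be done
None
```

The job is handed in after about 26 s of robot time: two soft buffers stand upright in the green tray (37.2 and 37.7 mm at 25 N), the one hard buffer stands upright in the red tray (44.2 mm at 25 N), and the pliers, nut and clamp were not moved.

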